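# Run the gauge saddle to the red stop

### The arm

A 6-joint arm with a two-finger parallel gripper is mounted at the origin on the work surface. World frame = base frame: x ahead of the robot, y to its left, z up, the work surface at z = 0. Lengths are in mm, angles in degrees, forces in N, time in s.
With the tool pointing down it reaches from about 425 to 950 mm from the base axis. Payload 14.7 kg.
Tool frame: the origin (TCP) lies between the finger pads; the fingertips stand 11 mm ahead of it and the grasp point (between the pads) lies 8 mm behind it; z points along the fingers, y is the line along which they close (so a half turn about z gives the same grasp; the last joint's range is limited). The gripper opens to 85 mm and grips with 20 to 120 N. Pads are 22 mm wide; open, the fingers measure 114 mm over their backs; the gripper's body (76 mm by 85 mm) begins 54 mm behind the grasp point. The pads swing forward as they close: fully open they stand 13 mm farther back than shut.
Start: joints at [-77.785, 27.513, 91.461, -0, 61.026, -2.67], TCP at [166.993, -628.176, 242.297] pointing down, gripper open.
Joint ranges: [-157.49, 157.49], [-46.99, 117.5], [13.45, 153.17], [-89.5, 269.5], [5.16, 153.95], [-167.48, 167.48]. Speed limits (degrees/s): [108.29, 108.29, 136.94, 172.46, 172.46, 172.46].

### API

Orientations are given as [roll, pitch, yaw] about the fixed x, y, z axes, in that order (R = Rz(yaw) Ry(pitch) Rx(roll)).
In Python, from station import r gives the robot as it stands.
- The arm moves only by the tool jog_arm, never from a script. Its argument "commands" is text: rows parted by semicolons, each of 5 numbers parted by spaces: the shift along the world's x, y, z in mm, then the turn about the world's z in degrees, then the finger opening in mm, from 0 to 85.4. In form: tx ty tz turn jaw; .... A call has 1 to 12 rows; each row shifts and turns the commanded pose from where the row before left it; what a row does not reach is not made up. A row lasts 1/8 s, in which the tool goes at most 62.5 mm and 10.7 degrees, less where a joint would pass 70% of its speed; a pose out of reach is approached as far as the arm can. A call is refused whole if a number of a shift passes 62.5 or a number of a turn 10.7, either way. A call with a gripper value outside its range is refused whole. The fingers move at their own pace and stop on an object; "force" is the grip in N (left out, the last holds). Time passes only in rows, so rows that do not move let the fingers close. It gives the time, the measured TCP pose, the force, the opening and the grip force at its end, in the units of the state.
- r.read_state(): the state, without advancing time (a new reading comes with each control period).
- r.get_image(name): name is "scene" or "top" or "wrist"; returns a dict with "img" (480x640x3 uint8, blue, green, red), "camera_matrix" (3x3 intrinsics, pixels), "camera_from_world" (4x4, takes a point from world to camera coordinates); the wrist camera has in their place "mount" (4x4, takes a point from camera to tool coordinates, whose origin is the TCP and whose axes are the flange's). Camera axes: x right, y down, z forward; pixel columns grow to the right and rows downward; lengths in mm; the calibration is good to about 2 mm. A picture is of the moment at which its call begins: read the wrist's pose just before it. There is no depth.
- r.job_done(): hands the job in; it is judged then, once.
The state is a dict: "time": time; "joints": joint angles; "joint_velocities": joint speeds; "tau": joint torques, N m; "eef_pos": TCP position; "eef_rot": TCP orientation; "contact_force": force on the tool from outside, world axes, zero at the start; "torque": the same for the moment, N m; "opening": finger opening in mm; "grip_force": force on a finger pad.
Only numpy, scipy, OpenCV 4.12 (cv2) and the standard library are available. Lean on these libraries where they do the work, as an engineer would, in place of code of your own. Each camera call takes 0.05 s, during which the arm holds its last target. There are 200 camera calls.

### The job

The camshaft is set up between centres: bring the dial-gauge saddle to the journal marked by the red rail stop. Press down the orange thumb plate in the middle of the saddle to free its brake, keep it down while you push the saddle along the rail until it rests against the red stop without ramming it, then let the plate come back up so that the brake holds. Do not touch the dial gauge or the camshaft, and leave everything else on the bench where it is.

Things in the scene. Friction and masses are not known exactly. Their poses are not given: they have to be found in the camera images.
- plate_top (a point): Middle of the top of the orange ribbed thumb plate (52 mm across the rail, 54 mm along it), 90 mm above the bench. It moves straight down when pressed. It lies in a 60 mm long well, open to the front (-x), between the saddle's two raised cheeks (one at each end along the rail), whose tops stand 8 mm above the unpressed plate. Nothing within 90 mm stands over 40 mm above it. y axis along the rail, z up.
- plate (a joint): How far the thumb plate is pressed (m): about 0 up (brake on), 0.006 fully down. A spring holds it up: it begins to give at about 5 N, is fully down at about 7 N and springs back when released. While it is up, brake shoes hold the saddle against 20 to 30 N; pressed 2 mm or more, the saddle slides freely (1 to 3 N).
- saddle (a joint): Position of the saddle along the rail (m), growing towards the rail's +y end; 0 at the middle of the rail.
- saddle_mid (a point): Middle of the aluminium saddle, on the rail's centre line, 80 mm above the bench. The saddle is 100 mm long along the rail (each end face 50 mm from here), 72 mm across, and its top is 98 mm above the bench. It is captive and only slides along the rail. y axis along the rail, z up; the thumb plate's middle lies 6 mm to the front of the centre line.
- stop_red: Red clamp-on stop, fixed on the rail at one or the other end of the saddle's travel: a red block 24 mm long along the rail, 46 mm across, with a red knob, up to 92 mm above the bench. Origin at the centre of its underside, on top of the rail; y axis along the rail.
- stop_red_mid (a point): Middle of the red stop's block, on the rail's centre line, 72 mm above the bench. The saddle rests against it when saddle_mid is 62 mm from here along the rail (50 + 12 mm). A plain dark steel stop of the same size stands at the other end of the travel; it is not the goal.
- gauge: Dial gauge lying face up on a bracket at the back (+x) of the saddle, moving with it: case 56 mm diameter, its centre 72 mm behind the thumb plate's middle, top 39 mm above the unpressed plate, plunger locked back clear of the shaft. Origin on the rail's centre line at its top, y along the rail. Not to be touched.
- camshaft_mid (a point): Middle of the camshaft's axis, 117 mm above the bench; the shaft is 36 mm thick and 400 mm long, parallel to the rail and 139 mm behind it, between two green stocks (up to 144 mm above the bench). Not to be touched.
- camshaft: The camshaft; origin as camshaft_mid, y along its axis.
- socket_at (a point): Bystander, centre of a chrome 26 mm diameter, 38 mm tall socket standing on the bed's front ledge. Leave it where it is.
- bearing_cap_at (a point): Bystander, centre of an aluminium bearing cap, 22 x 52 x 26 mm, standing on the bed's front ledge. Leave it where it is.
- piston_at (a point): Bystander, centre of an aluminium engine piston, 81 mm diameter, 56 mm tall, standing on the bench at the left. Leave it where it is.
- spray_can_at (a point): Bystander, centre of a blue spray can, 66 mm diameter, 190 mm tall, standing at the left. Leave it where it is.
- screwdriver_at (a point): Bystander, centre of a screwdriver lying on the bench at the right. Leave it where it is.
- oil_bottle_at (a point): Bystander, centre of a bottle with a yellow label and red cap, 72 mm diameter, 190 mm tall, standing at the right. Leave it where it is.
- mug_at (a point): Bystander, centre of a blue mug, 82 mm diameter, 92 mm tall, standing at the right. Leave it where it is.

How it is judged (in metres and radians):
On the way, in this order (a step that is already met when the one before it is completed fails the run):
1. the thumb plate is pressed down at least 2 mm, the saddle still clear of the red stop (value of joint plate above 0.002 m and horizontal distance between saddle_mid and stop_red_mid above 0.075 m), for 0.1 s.
2. the saddle is against the red stop (gap under 2.5 mm) (horizontal distance between saddle_mid and stop_red_mid below 0.0645 m), for 0.1 s.
At the end, for the whole second after the job is handed in: The saddle rests against the red stop (gap under 2.5 mm), still, with the thumb plate back up (within 1 mm), so that the brake is on (horizontal distance between saddle_mid and stop_red_mid below 0.0645 m and value of joint plate below 0.001 m and velocity of joint saddle between -0.005 and 0.005 m/s); the robot touches nothing.
It fails at once if the saddle is shoved along with its thumb plate up (brake on) (value of joint plate below 0.0004 m and (velocity of joint saddle above 0.02 m/s or velocity of joint saddle below -0.02 m/s)).
It fails at once if the red stop is rammed (more than 80 N on it, as when run into at well over 0.1 m/s) (contact force between stop_red and anything else above 80 N).
It fails at once if the dial gauge or the camshaft is touched (more than 2 N) (contact force between any of the fingers, the arm and gauge above 2 N or contact force between any of the fingers, the arm and camshaft above 2 N).
It fails at once if a bystander is moved more than 15 mm (distance of any of socket_at, bearing_cap_at, piston_at, spray_can_at, screwdriver_at, oil_bottle_at, mug_at from where it was at the start of the episode above 0.015 m).
It also fails if it takes over 32 s, if anything falls off the work surface, if the arm or the gripper's body presses on something with over 40 N, if the wrist force passes 120 N, or if a joint passes its speed limit or range.

## Working session

There is one attempt and no reset: what is moved stays moved. The work goes in short steps, Python scripts to look and compute and a tool call to move; the robot and the scene stay as the last step left them, time stands still between calls to the robot, and variables do not carry over. Pictures are saved under pics/ and viewed, at most 10 in all, crops included, and the job is handed in when it is done.

Besides the shell and the picture viewer there is one more tool, called after "Call:" in YAML: its name, and indented under it one key for each argument. jog_arm: Moves the arm, as the interface text tells. Its arguments: {"type":"object","properties":{"commands":{"type":"string"},"force":{"type":"number"}},"required":["commands"]}

```bash
mkdir -p pics
cat > h.py <<'E'
from station import r
import numpy as np, cv2
def snap(n,f):
    d=r.get_image(n); cv2.imwrite(f'pics/{f}.png',d['img']); np.savez(f'{f}.npz',K=d['camera_matrix'],T=d.get('camera_from_world',np.eye(4))); return d
def ray(f,u,v,z):
    d=np.load(f'{f}.npz'); K,T=np.array(d['K']),np.array(d['T']); R,t=T[:3,:3],T[:3,3]
    c=-R.T@t; w=R.T@np.linalg.inv(K)@[u,v,1]; return c+w*(z-c[2])/w[2]
E
python3 -c "
from h import *
snap('top','t1');snap('scene','s1');print(r.read_state())"
```

```text
{'time': 0.1, 'joints': array([-7.77833456e+01,  2.75457124e+01,  9.14906206e+01,  1.46440678e-03,
        6.10253209e+01, -2.66959434e+00]), 'joint_velocities': array([-0.04272236, -0.03407485,  0.05896252, -0.07736964, -0.02078096,
       -0.06393977]), 'tau': array([-5.13043688e-04, -9.52256012e+01, -4.31040573e+01, -2.16300731e-05,
        5.25469499e-03,  1.96314039e-05]), 'eef_pos': array([ 166.94263334, -627.8283129 ,  241.73965401]), 'eef_rot': array([-1.79938473e+02, -4.15057147e-03,  1.48855364e+01]), 'contact_force': array([-0.73238639,  0.48773597,  0.26968698]), 'torque': array([-0.00338556, -0.05450008,  0.0389599 ]), 'grip_force': 0.0, 'opening': 85.46902424595258}
```

View pics/t1.png

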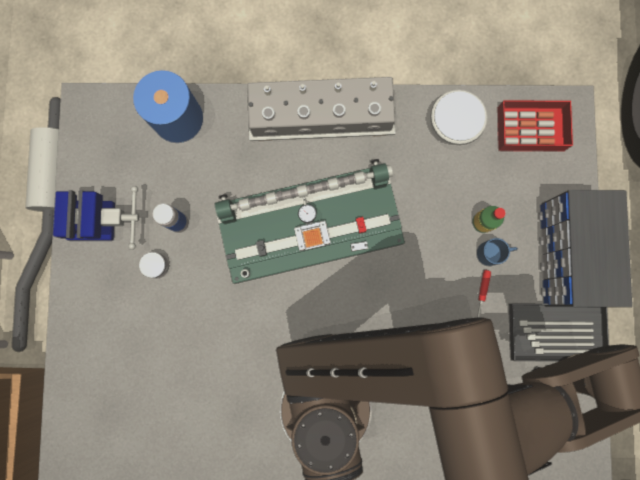

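View pics/s1.png

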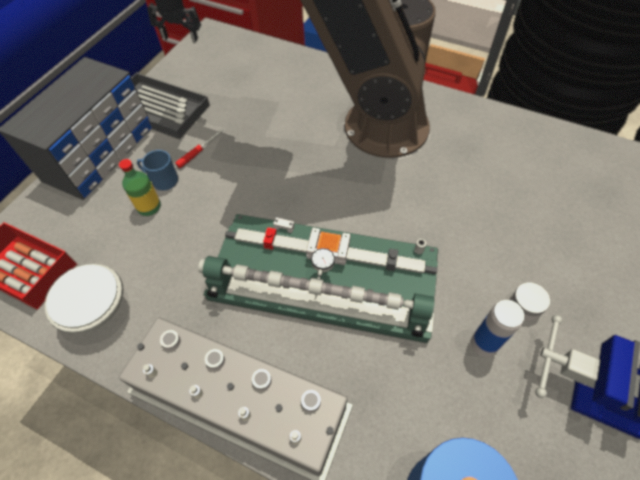

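The red stop is at (361,225) in the top view, on the −y side of the orange plate at (313,237). The dark stop is at (262,247), and the gauge at (307,213).

```bash
python3 -c "
from h import *
im=cv2.imread('pics/t1.png').astype(int);b,g,rr=im[...,0],im[...,1],im[...,2]
def cen(m,x0,x1,y0,y1):
    k=np.zeros_like(m);k[y0:y1,x0:x1]=m[y0:y1,x0:x1];v,u=np.nonzero(k);return u.mean(),v.mean(),len(u)
o=cen((rr>g+60)&(g>b+15),295,330,222,250);s=cen((rr>g+80),350,372,212,238);print(o,s)
P=ray('t1',o[0],o[1],90);S=ray('t1',s[0],s[1],80)
A=ray('t1',236,255,60);B=ray('t1',390,220,60)
print('plate',P,'red',S)
d=(S-P)[:2];print(np.linalg.norm(d),'rail dir',(B-A)[:2]/np.linalg.norm((B-A)[:2]))
print('gauge',ray('t1',307,213,129),'dark',ray('t1',262,247,80))
print('shaft ends',ray('t1',232,205,117),ray('t1',374,177,117))
d=np.load('t1.npz');print(d['K'],d['T'])
"
```

```text
(np.float64(312.46781115879827), np.float64(237.12875536480686), 233) (np.float64(360.75), np.float64(224.35), 100)
plate [539.82494353  41.69180075  90.        ] red [ 582.33535498 -109.46432839   80.        ]
157.02009572323558 rail dir [ 0.22873659 -0.97348835]
gauge [609.44987246  58.10640097 129.        ] dark [509.03592316 199.57835461  80.        ]
shaft ends [635.11183106 290.39082745 117.        ] [ 725.72416769 -148.51539347  117.        ]
[[571.44425015   0.         325.85000803]
 [  0.         571.44425015 243.21823674]
 [  0.           0.           1.        ]] [[ 5.61463433e-03 -9.99984224e-01  1.64237988e-04 -3.06910350e+00]
 [-9.93973401e-01 -5.59886602e-03 -1.09478451e-01  5.27676191e+02]
 [ 1.09477643e-01  4.51433277e-04 -9.93989156e-01  1.81162873e+03]
 [ 0.00000000e+00  0.00000000e+00  0.00000000e+00  1.00000000e+00]]
```

Call:
jog_arm:
  commands: "34 48 0 0 0;34 50 0 0 0;34 52 0 0 0;34 52 0 0 0;32 54 0 0 0;32 54 0 0 0;32 54 0 0 0;32 54 0 0 0;30 54 0 0 0;28 54 0 0 0;26 54 0 0 0;20 54 0 -1 0"

```text
time: 1.6
eef_pos: [535.1, 6.9, 242.2]
eef_rot: [180.0, -0.0, 13.9]
contact_force: [0.5, -1.0, 0.1]
opening: 0.1
grip_force: 0.0
```

Call:
jog_arm:
  commands: "4 25 -10 -1 0;0 12 -10 0 0;0 0 0 0 0;0 0 0 0 0"

```text
time: 2.1
eef_pos: [538.3, 40.9, 222.4]
eef_rot: [180.0, 0.0, 12.8]
contact_force: [1.0, 0.0, 0.5]
opening: -0.2
grip_force: 0.0
```

```bash
python3 -c "
from h import *
s=r.read_state();print(s['time'],s['eef_pos'],s['eef_rot'],s['contact_force'],s['opening'])
d=r.get_image('wrist');cv2.imwrite('pics/w1.png',d['img']);print(d['camera_matrix'],d['mount'])
from scipy.spatial.transform import Rotation as Ro
M=np.eye(4);M[:3,:3]=Ro.from_euler('xyz',s['eef_rot'],degrees=True).as_matrix();M[:3,3]=s['eef_pos']
np.savez('w1.npz',K=d['camera_matrix'],T=np.linalg.inv(M@np.array(d['mount'])))"
```

```text
2.1 [538.28660834  40.86098459 222.42525986] [1.79991356e+02 1.16367105e-02 1.28492880e+01] [1.0172968  0.04900376 0.52083433] -0.18069666067413398
[[395.37172458   0.         322.0827025 ]
 [  0.         395.37172458 235.60536813]
 [  0.           0.           1.        ]] [[ 9.15140257e-04 -9.53798541e-01 -3.00445511e-01  7.55458158e+01]
 [ 9.99999326e-01  1.08769163e-03 -4.07058996e-04  2.38481843e-01]
 [ 7.15044343e-04 -3.00444935e-01  9.53798894e-01 -1.31975643e+02]
 [ 0.00000000e+00  0.00000000e+00  0.00000000e+00  1.00000000e+00]]
```

View pics/w1.png

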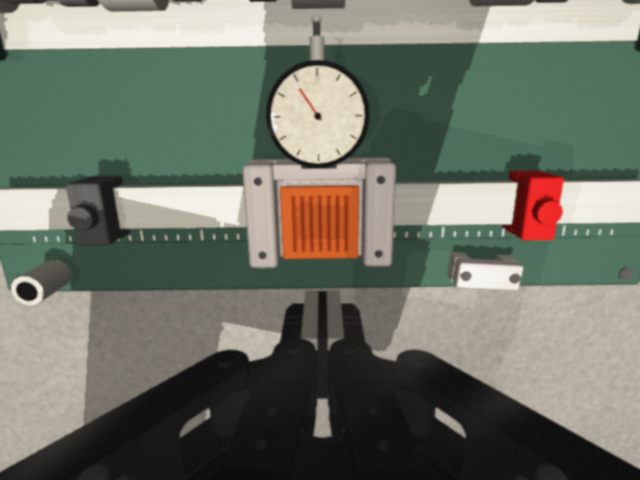

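The plate is centred at (320,222), with its corners at (280..360, 186..259). The saddle cheeks run from x=245 to 395, the red stop's block is at about (512..560, 172..240), and the rail is nearly level in the picture.

```bash
python3 -c "
from h import *
im=cv2.imread('pics/w1.png').astype(int);b,g,rr=im[...,0],im[...,1],im[...,2]
m=((rr>g+60)&(g>b+10)).astype(np.uint8);m[:,:260]=0;m[:,380:]=0;m[:170]=0;m[270:]=0
v,u=np.nonzero(m);q=cv2.minAreaRect(np.c_[u,v].astype(np.float32));print(q)
print('plate',ray('w1',q[0][0],q[0][1],90))
a,bb=ray('w1',0,240,60),ray('w1',640,231,60)
for p in [(246,165),(394,161),(250,267),(392,265)]: print('saddle corner',ray('w1',*p,98))
for p in [(524,240),(555,239),(520,174),(562,174)]: print('red',ray('w1',*p,84))
print('gauge',ray('w1',318,113,129))"
```

```text
((319.0, 222.0), (72.0, 78.0), 90.0)
plate [539.91302569  43.28502843  90.        ]
saddle corner [568.71490078  97.9314905   98.        ]
saddle corner [592.44505111   5.77646834  98.        ]
saddle corner [499.59228476  83.42733994  98.        ]
saddle corner [523.1669731  -12.68362108  98.        ]
red [ 558.12709558 -103.74446943   84.        ]
red [ 563.81572587 -125.17353142   84.        ]
red [602.14171147 -83.38746495  84.        ]
red [ 608.54958963 -111.35086425   84.        ]
gauge [610.46591998  59.51041463 129.        ]
```

Call:
jog_arm:
  commands: "0 0 -30 0.6 0;0 1 -35 0 0;0 0 -30 0 0;0 0 -14 0 0;0 0 -4 0 0;0 0 0 0 0"

```text
time: 2.9
eef_pos: [539.0, 42.7, 109.9]
eef_rot: [180.0, -0.0, 13.5]
contact_force: [-0.3, -0.3, -0.6]
opening: 0.4
grip_force: 0.0
```

Call:
jog_arm:
  commands: "0 0 -2 0 0;0 0 -2 0 0;0 0 -1.5 0 0;0 0 -1.5 0 0;0 0 0 0 0"

```text
time: 3.52
eef_pos: [538.4, 42.9, 102.2]
eef_rot: [-180.0, 0.0, 13.5]
contact_force: [0.0, 0.0, 0.5]
opening: -0.2
grip_force: 0.0
```

Call:
jog_arm:
  commands: "0 0 -1.5 0 0;0 0 -1.5 0 0;0 0 0 0 0"

```text
time: 3.9
eef_pos: [538.5, 42.9, 99.3]
eef_rot: [180.0, -0.0, 13.5]
contact_force: [0.2, 0.4, 4.6]
opening: 0.3
grip_force: 2.5
```

Call:
jog_arm:
  commands: "0 0 -1.5 0 0;0 0 0 0 0"

```text
time: 4.15
eef_pos: [538.6, 42.9, 97.9]
eef_rot: [180.0, -0.0, 13.5]
contact_force: [0.0, 0.4, 4.4]
opening: -0.3
grip_force: 2.7
```

Call:
jog_arm:
  commands: "0 0 -1.5 0 0;0 0 0 0 0"

```text
time: 4.4
eef_pos: [538.5, 42.9, 96.4]
eef_rot: [180.0, -0.0, 13.5]
contact_force: [-0.8, 0.6, 5.8]
opening: 0.1
grip_force: 2.9
```

Call:
jog_arm:
  commands: "0 0 -1 0 0;0 0 0 0 0"

```text
time: 4.65
eef_pos: [538.5, 42.9, 95.5]
eef_rot: [180.0, -0.0, 13.5]
contact_force: [-0.5, -0.4, 5.7]
opening: 0.3
grip_force: 3.0
```

Call:
jog_arm:
  commands: "0.5 -2 -0.5 0 0;0.9 -4 0 0 0;1.4 -5.8 0 0 0;1.4 -5.8 0 0 0;1.4 -5.8 0 0 0;1.4 -5.8 0 0 0;1.4 -5.8 0 0 0;1.4 -5.8 0 0 0;1.4 -5.8 0 0 0;1.4 -5.8 0 0 0;0.9 -4 0 0 0;0 0 0 0 0"

```text
time: 6.15
eef_pos: [552.3, -13.8, 95.1]
eef_rot: [180.0, -0.0, 13.5]
contact_force: [-0.6, -1.7, 6.9]
opening: 0.0
grip_force: 3.1
```

```bash
python3 -c "
from h import *
s=r.read_state();print(s['time'],s['eef_pos'],s['eef_rot'],s['contact_force'],s['opening'])
d=r.get_image('wrist');cv2.imwrite('pics/w2.png',d['img'])
from scipy.spatial.transform import Rotation as Ro
M=np.eye(4);M[:3,:3]=Ro.from_euler('xyz',s['eef_rot'],degrees=True).as_matrix();M[:3,3]=s['eef_pos']
np.savez('w2.npz',K=d['camera_matrix'],T=np.linalg.inv(M@np.array(d['mount'])))"
```

```text
6.15 [552.27895555 -13.84192443  95.05512032] [ 1.79983771e+02 -3.29613826e-02  1.34707597e+01] [-0.6142762  -1.70510609  6.91167938] 0.04351520301508109
```

View pics/w2.png

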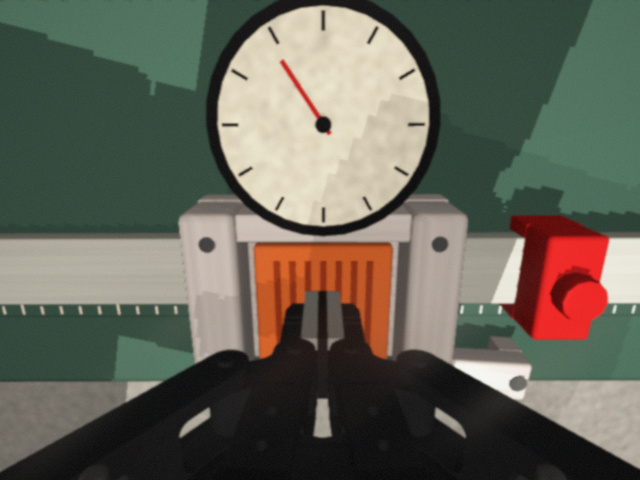

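The finger is centred on the pressed plate (320,300) and friction is carrying the saddle with it. The saddle's right edge is at about 467 and the red stop's left edge at about 510, which leaves roughly 35 mm to go.

Call:
jog_arm:
  commands: "0.7 -3 0 0 0;1.2 -5 0 0 0;1.2 -5 0 0 0;1.2 -5 0 0 0;1.2 -5 0 0 0;0.7 -3 0 0 0;0.5 -2 0 0 0;0.5 -2 0 0 0;0.5 -2 0 0 0;0 0 0 0 0"

```text
time: 7.45
eef_pos: [560.0, -45.7, 95.1]
eef_rot: [180.0, -0.0, 13.5]
contact_force: [0.5, -1.7, 6.4]
opening: 0.4
grip_force: 3.1
```

Call:
jog_arm:
  commands: "0.5 -2 0 0 0;0.5 -2 0 0 0;0 0 0 0 0"

```text
time: 7.82
eef_pos: [560.9, -49.7, 95.1]
eef_rot: [180.0, -0.0, 13.5]
contact_force: [-1.9, -2.2, 4.9]
opening: -0.0
grip_force: 3.1
```

Call:
jog_arm:
  commands: "0.5 -2 0 0 0;0.5 -2 0 0 0;0 0 0 0 0"

```text
time: 8.2
eef_pos: [561.8, -53.4, 95.0]
eef_rot: [-180.0, -0.0, 13.5]
contact_force: [-1.0, 2.2, 6.2]
opening: -0.3
grip_force: 3.1
```

```bash
python3 -c "
from h import *
s=r.read_state();print(s['eef_pos'],s['contact_force'])
d=r.get_image('wrist');cv2.imwrite('pics/w3.png',d['img'])"
```

```text
[561.76489086 -53.40690998  95.02400006] [-0.95021385  2.22454661  6.23892002]
```

View pics/w3.png

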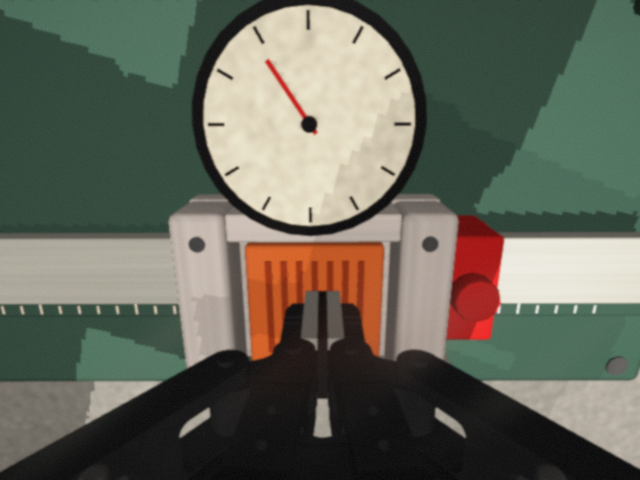

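The saddle now abuts the red stop at (455,290). The finger has slipped about 4 mm on the plate with sideways force built up, so the saddle is against the stop. I'll lift straight up.

Call:
jog_arm:
  commands: "0 0 -0.5 0 0;0 0 1 0 0;0 0 1.5 0 0;0 0 1.5 0 0;0 0 1.5 0 0;0 0 1.5 0 0;0 0 4 0 0;0 0 20 0 0;0 0 30 0 0;0 0 40 0 0;0 0 30 0 0;0 0 0 0 0"

```text
time: 9.75
eef_pos: [562.8, -53.8, 227.7]
eef_rot: [179.9, -0.2, 13.5]
contact_force: [-0.3, -0.2, -0.8]
opening: 0.1
grip_force: 0.0
```

```bash
python3 -c "
from h import *
s=r.read_state();print(s['time'],s['eef_pos'],s['contact_force'])
d=r.get_image('wrist');cv2.imwrite('pics/w4.png',d['img'])"
```

```text
9.75 [562.84542115 -53.75544593 227.67866327] [-0.32124658 -0.22628125 -0.83906968]
```

View pics/w4.png

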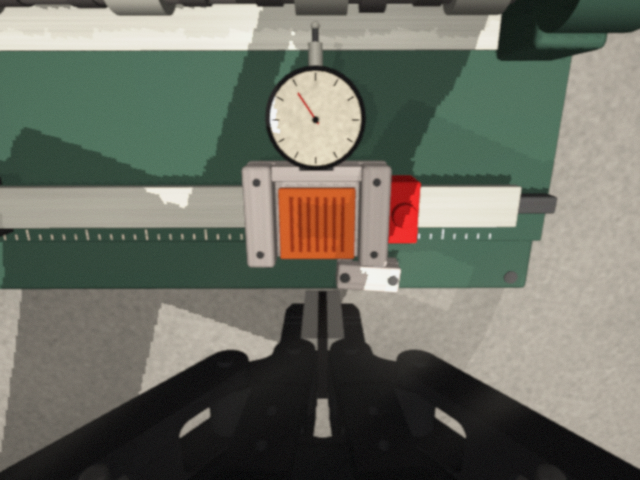

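The saddle's edge is at 391 and the red stop's far edge at 418. That comes to about 22 mm against the block's 24 mm, so there is no gap. The plate is up and nothing else has moved.

```bash
python3 -c "
from station import r
print(r.job_done())"
```

```text
the job is handed in; nothing more can be done
None
```

I pushed the saddle up against the red stop with the thumb plate held down, let the plate back up and lifted the arm clear. I handed the job in about 10 s into the 32 s limit; the hand-in returned no verdict, but the last picture showed no gap.

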